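Hang the stage plate on the spring-check hook

TASK

Take the cream stage plate out of the rack and hang it by its rectangular slot on the steel hook of the spring-check stand. With the plate still in your grip, tug it gently down until the lower edge of the black cap is in the green band, hold it there for about a second without ever pulling into the red, then ease it back up, let go and leave it hanging still. Leave the grey plate, the steel objective and the black eyepiece where they stand.

Things in the scene. Friction and masses are not known exactly. Their poses are not given: they have to be found in the camera images.
- plate: The cream plastic plate to hang: 120 mm wide (its y), 170 mm tall (its z, up), 10 mm thick (its x), about 0.24 kg. Origin: centre of its lower edge. It stands upright in one of the rack's two slots. Above its rectangular slot is a solid strip 50 mm tall, to be gripped across the thickness; below are three round 22 mm holes. Front and back are alike.
- plate_slot (a point): Middle of the upper edge (mid thickness) of the cream plate's slot, 120 mm above the plate's lower edge and 50 mm below its upper edge; axes as the plate's. The slot goes right through, 40 mm wide (y) and 50 mm tall: 70 to 120 mm above the lower edge. This edge comes to rest on the hook bar.
- spare: A dark grey plate of the same shape and size as the cream one, standing in the rack's other slot, 100 mm away. A bystander. Origin: centre of its lower edge.
- rack: The fixed aluminium rack with black rails, 190 mm (x) by 150 mm (y); origin: centre of its underside. Its two slots run along its y, at x = -50 and +50 mm; each is 13 mm wide, 128 mm long inside, its floor 12 mm and its rims 52 mm above the table.
- stand: The spring-check stand, fixed; origin on the table below the middle of the hook bar, z up. The hook points along its -x. Grey base: x -55 to +145 mm, 130 mm wide, 16 mm high. A white 30 mm square post at x = +95 mm bears a green and, below it, a red band; a black sliding cap (40 mm square, 60 mm tall) covers its top and carries the hook. Nothing stands higher than the hook's tip.
- hook_seat (a point): Top of the round 10 mm steel hook bar at mid length; sinks with the hook; 205 mm above the table unloaded. Axes as the stand's. The level bar runs from the cap (x = +75 mm) to x = -46 mm, then bends up; its tip ends at x = -65 mm, 15 mm above the bar's top. Hang the plate, slot round the bar and broad sides across it, within 40 mm of this point.
- hook (a joint): How far cap and hook have sunk down the post, m: 0 unloaded (upper stop), growing downwards, stop at 0.045. A spring of 400 N/m carries it: the plate's weight alone sinks it 4 to 9 mm. The cap's lower edge is in the green band from 0.014 to 0.025; the red band begins at 0.030.
- objective: Bystander: steel microscope objective with a blue ring, 46 mm across, 68 mm tall, upright; origin at the centre of its foot.
- eyepiece: Bystander: black eyepiece, 42 mm across, 62 mm tall, upright; origin at the centre of its foot.

How it is judged:
By the outcome, as a careful person would: the job done as asked, in the order asked, and still so for the second after the job is handed in, with the robot touching nothing.
It also fails if it takes over 54 s, if anything falls off the work surface, if the arm or the gripper's body presses on something with over 40 N, if the wrist force passes 120 N, or if a joint passes its speed limit or range.

ROBOT

A 6-joint arm with a two-finger parallel gripper is mounted at the origin on the work surface. World frame = base frame: x ahead of the robot, y to its left, z up, the work surface at z = 0. Lengths are in mm, angles in rad, forces in N, time in s.
With the tool pointing down it reaches from about 250 to 725 mm from the base axis. Payload 4 kg.
Tool frame: the origin (TCP) lies on the centre line of the jaws, within the pads' length; the fingertips stand 8 mm ahead of it and the grasp point (between the pads) lies 11 mm behind it (ctrl.tip_reach is the x of the fingertips in the tool frame, in mm); x points along the fingers, z is the direction in which the jaws open and shut, and the axes are right-handed (so a half turn about x gives the same grasp; the last joint's range is limited). The gripper opens to 85 mm and grips with 20 to 120 N. Pads are 22 mm wide; open, the fingers measure 114 mm over their backs; the gripper's body (76 mm by 85 mm) begins 54 mm behind the grasp point. The pads swing forward as they close: fully open they stand 13 mm farther back than shut.
Start: joints at [-1.124, 0.241, 0.005, 1.335, 0, 1.571], TCP at [216.039, -450.918, 239.306] pointing down, gripper open.
Joint ranges: [-2.72, 2.72], [-1.05, 1.87], [-1.09, 1.28], [-1.99, 2.15], [-1.42, 1.44], [-3.14, 3.14]. Speed limits (rad/s): [2.79, 2.79, 3.14, 3.14, 3.14, 3.14].

INTERFACE

Orientations are given as a rotation vector (axis times angle).
In Python, from bench import ctrl gives the robot as it stands.
- The arm moves only by the tool drive_tool, never from a script. Its argument "deltas" is a list of rows, each an object with "jaw": the finger opening in m, from 0 to 0.0854; "linear": the shift along the tool's x, y, z in m, a list of three; "turn": the turn about the tool's x in degrees. A call has 1 to 12 rows; each row shifts and turns the pose as measured when the row begins, along the tool's axes as they then stand; what a row does not reach is not made up. A row lasts 1/10 s, in which the tool goes at most 50 mm and 8.59 degrees, less where a joint would pass 70% of its speed; a pose out of reach is approached as far as the arm can. A call with a gripper value outside its range is refused whole. The fingers move at their own pace and stop on an object; "force" is the grip in N (left out, the last holds). Time passes only in rows, so rows that do not move let the fingers close. It gives the time, the measured TCP pose, the force and the opening at its end, in the units of the state.
- ctrl.state(): the state, without advancing time (a new reading comes with each control period).
- ctrl.get_image(name): name is "scene" or "side" or "wrist"; returns a dict with "image" (384x512x3 uint8, blue, green, red), "mtx" (3x3 intrinsics, pixels), "xyz" and "rotation" of the camera in the world; the wrist camera has in their place "mount" (4x4, takes a point from camera to tool coordinates, whose origin is the TCP and whose axes are the tool frame's). Camera axes: x right, y up, looking along -z (the intrinsics and any distortion apply to the point x, -y, -z); pixel columns grow to the right and rows downward; lengths in mm; the calibration is good to about 2 mm. A picture is of the moment at which its call begins: read the wrist's pose just before it. There is no depth.
- ctrl.job_done(): hands the job in, once; it reports no verdict.
The state is a dict: "time_s": time; "joint_pos": joint angles; "joint_velocities": joint speeds; "effort": joint torques, N m; "tool_pos": TCP position; "eef_rot": TCP orientation; "ft_force": force on the tool from outside, world axes, zero at the start; "ft_torque": the same for the moment, N m; "opening": finger opening in mm.
Only numpy, scipy, OpenCV 4.12 (cv2) and the standard library are available. Lean on these libraries where they do the work, as an engineer would, in place of code of your own. Each camera call takes 0.05 s, during which the arm holds its last target.

## Working session

There is one attempt and no reset: what is moved stays moved. The work goes in short steps, Python scripts to look and compute and a tool call to move; the robot and the scene stay as the last step left them, time stands still between calls to the robot, and variables do not carry over. Pictures are saved under pics/ and viewed, and the job is handed in when it is done.

Besides the shell and the picture viewer there is one more tool, called after "Request:" in YAML: its name, and indented under it one key for each argument. drive_tool: Moves the arm, as the interface text tells. Its arguments: {"type":"object","properties":{"deltas":{"type":"array","items":{"type":"object","properties":{"jaw":{"type":"number"},"linear":{"type":"array","items":{"type":"number"}},"turn":{"type":"number"}}}},"force":{"type":"number"}},"required":["deltas"]}

```bash
ls; mkdir -p pics; cat > h.py <<'E'
import cv2,numpy as np,json
from bench import ctrl
from scipy.spatial.transform import Rotation as R
def snap(n,fn):
    d=ctrl.get_image(n); cv2.imwrite('pics/'+fn+'.png',d['image'])
    np.savez('pics/'+fn,**{k:np.asarray(v) for k,v in d.items()}); return d
def rot(r):
    r=np.asarray(r,float); return r if r.shape==(3,3) else R.from_rotvec(r.ravel()).as_matrix()
E
python3 - <<'E'
from h import *
print(ctrl.state(), ctrl.tip_reach)
for n in ['scene','side','wrist']:
    d=snap(n,n+'0'); print({k:v for k,v in d.items() if k!='image'})
E
```

```text
pics
{'time_s': 0.0, 'joint_pos': array([-1.12401565e+00,  2.41391740e-01,  3.72632694e-03,  1.33520961e+00,
       -5.30846419e-05,  1.57079459e+00]), 'joint_velocities': array([-0.00126234, -0.00064116, -0.00049032,  0.00011736, -0.00019515,
       -0.0001526 ]), 'effort': array([-3.02207411e-06, -3.72322869e+01,  2.52405292e+01,  1.68647035e-02,
        6.57056830e-05, -2.88740488e-06]), 'tool_pos': array([ 215.75086843, -450.37038815,  238.42435771]), 'eef_rot': array([ 0.87522082,  1.38987518, -0.87347701]), 'ft_force': array([ 0.26048746,  0.09319057, -0.45561266]), 'ft_torque': array([-0.0062627 ,  0.00299303, -0.00152662]), 'opening': 85.56461912621157} 8.0
{'mtx': array([[448.59767278,   0.        , 249.58908701],
       [  0.        , 448.59767278, 194.79729957],
       [  0.        ,   0.        ,   1.        ]]), 'xyz': array([1262.07536447, -263.18319315,  958.1465984 ]), 'rotation': array([0.63875474, 0.43768428, 1.15972072])}
{'mtx': array([[422.57711616,   0.        , 253.89171038],
       [  0.        , 422.57711616, 186.93551244],
       [  0.        ,   0.        ,   1.        ]]), 'xyz': array([135.39842972, 478.12260629, 736.03038269]), 'rotation': array([ 0.36414513, -0.97081041, -2.22690746])}
{'mtx': array([[334.54669793,   0.        , 256.32954373],
       [  0.        , 334.54669793, 192.05120906],
       [  0.        ,   0.        ,   1.        ]]), 'mount': array([[ 8.08569611e-05,  3.13723009e-01, -9.49514543e-01,
        -1.34359489e+02],
       [-7.22355160e-04,  9.49514317e-01,  3.13722873e-01,
         7.95092261e+01],
       [ 9.99999736e-01,  6.60520052e-04,  3.03394277e-04,
        -6.09363206e-01],
       [ 0.00000000e+00,  0.00000000e+00,  0.00000000e+00,
         1.00000000e+00]])}
```

View pics/scene0.png

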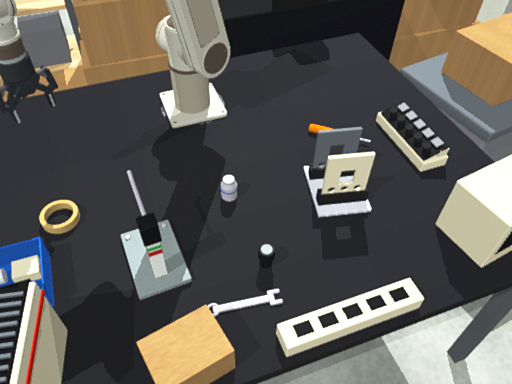

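View pics/side0.png

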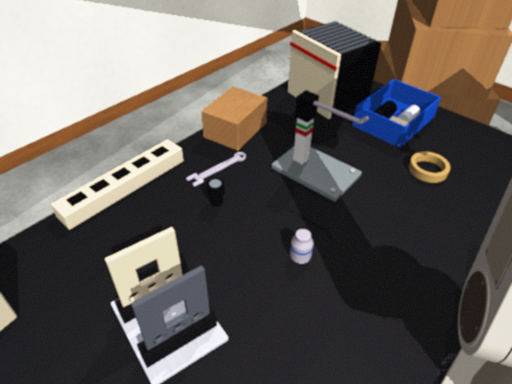

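View pics/wrist0.png

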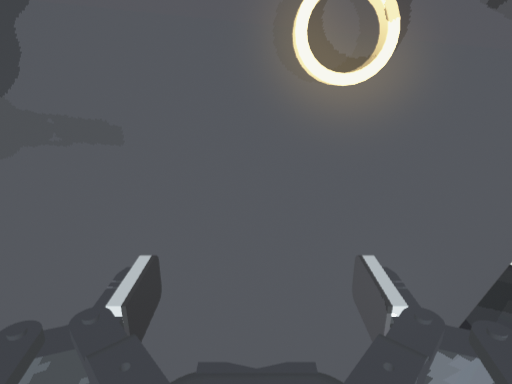

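```bash
python3 - <<'E'
import cv2,numpy as np
a=cv2.imread('pics/scene0.png');b=cv2.imread('pics/side0.png')
def c(i,x,y,w,h,s):return cv2.resize(i[y:y+h,x:x+w],None,fx=s,fy=s,interpolation=cv2.INTER_CUBIC)
cv2.imwrite('pics/c1.png',np.hstack([c(a,290,115,100,120,4),c(a,110,160,100,150,4)[:480]]))
cv2.imwrite('pics/c2.png',np.hstack([c(b,95,220,140,165,3),c(b,260,85,115,165,3)]))
E
```

```text
Traceback (most recent call last):
ValueError: all the input array dimensions except for the concatenation axis must match exactly, but along dimension 0, the array at index 0 has size 492 and the array at index 1 has size 495
```

View pics/c1.png

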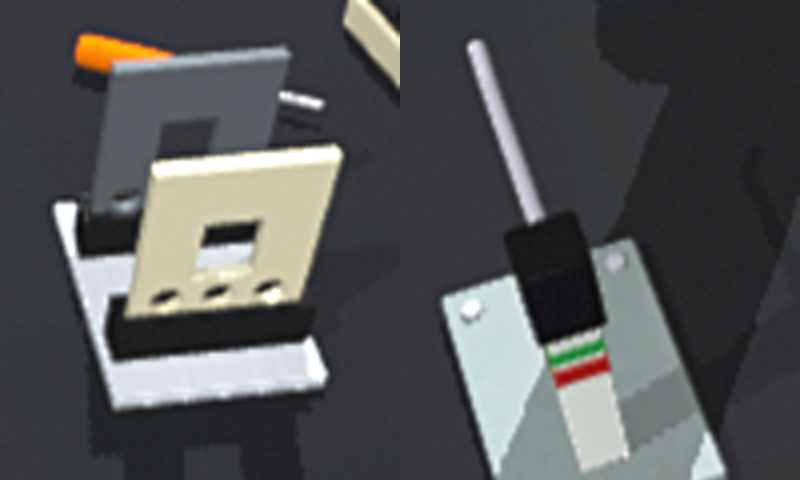

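```bash
python3 - <<'E'
import cv2,numpy as np
b=cv2.imread('pics/side0.png')
def c(i,x,y,w,h,s):return cv2.resize(i[y:y+h,x:x+w],None,fx=s,fy=s,interpolation=cv2.INTER_CUBIC)
cv2.imwrite('pics/c2.png',np.hstack([c(b,95,220,100,120,4),c(b,270,85,100,120,4)]))
E
```

```text
(no output)
```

View pics/c2.png

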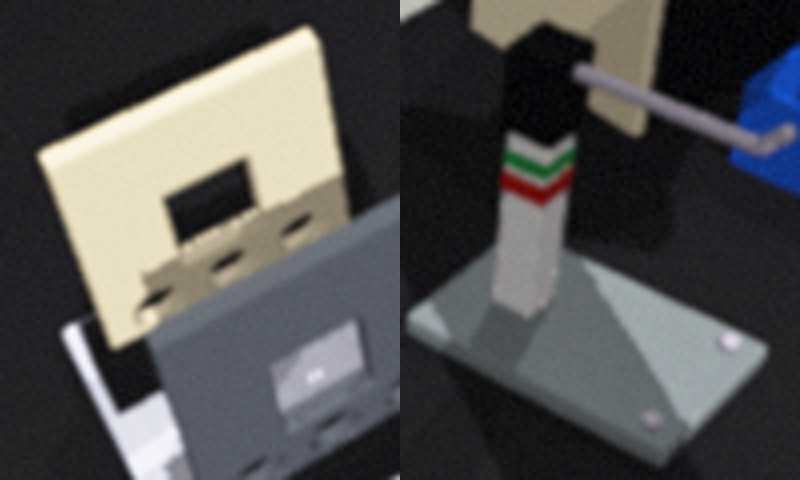

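```bash
cat >> h.py <<'E'
def ray(d,uv,pose=None):
    K=d['mtx']; p=np.linalg.inv(K)@np.array([uv[0],uv[1],1.]); v=np.array([p[0],-p[1],-p[2]])
    if 'mount' in d:
        T,Rw=pose; Rw=rot(Rw); M=np.asarray(d['mount'])
        return Rw@M[:3,3]+T, Rw@M[:3,:3]@v
    return np.asarray(d['xyz']).ravel(), rot(d['rotation'])@v
def onz(d,uv,z,pose=None):
    o,v=ray(d,uv,pose); return o+v*(z-o[2])/v[2]
def proj(d,P,pose=None):
    if 'mount' in d:
        T,Rw=pose; M=np.asarray(d['mount']); q=rot(Rw).T@(np.asarray(P)-T); q=M[:3,:3].T@(q-M[:3,3])
    else: q=rot(d['rotation']).T@(np.asarray(P)-np.asarray(d['xyz']).ravel())
    u=d['mtx']@np.array([q[0],-q[1],-q[2]]); return u[:2]/u[2]
def two(d1,a,d2,b,p1=None,p2=None):
    o1,v1=ray(d1,a,p1);o2,v2=ray(d2,b,p2)
    t=np.linalg.lstsq(np.c_[v1,-v2],o2-o1,rcond=None)[0]
    x,y=o1+v1*t[0],o2+v2*t[1]; return (x+y)/2,np.linalg.norm(x-y)
E
python3 - <<'E'
from h import *
np.set_printoptions(precision=1,suppress=True)
s=np.load('pics/scene0.npz');d=np.load('pics/side0.npz')
A=lambda x,y:((x-1.5)/4+290,(y-1.5)/4+115); B=lambda x,y:((x-401.5)/4+110,(y-1.5)/4+160)
C=lambda x,y:((x-1.5)/4+95,(y-1.5)/4+220); D=lambda x,y:((x-401.5)/4+270,(y-1.5)/4+85)
print('scene top front',onz(s,A(152,178),182),onz(s,A(341,160),182))
print('scene top back',onz(s,A(157,162),182),onz(s,A(335,147),182))
print('side top front',onz(d,C(45,160),182),onz(d,C(316,42),182))
print('side top back',onz(d,C(38,152),182),onz(d,C(308,28),182))
print('L',two(s,A(157,162),d,C(316,42))); print('R',two(s,A(335,147),d,C(45,160)))
print('base scene',onz(s,B(443,298),16),onz(s,B(632,240),16))
print('base side',onz(d,D(408,318),16),onz(d,D(768,348),16),onz(d,D(660,462),0))
print('tip',two(s,B(477,46),d,D(788,130)))
print('barcap',two(s,B(538,220),d,D(580,70)), onz(s,B(538,220),200),onz(d,D(580,70),200))
print('bend',onz(s,B(481,60),200),onz(d,D(760,145),200))
E
```

```text
scene top front [568.6 207.  182. ] [594.9 326.8 182. ]
scene top back [556.6 216.7 182. ] [583.1 329.6 182. ]
side top front [588.5 328.9 182. ] [558.  214.2 182. ]
side top back [594.  328.6 182. ] [566.8 211.4 182. ]
L (array([557.4, 215.3, 183.3]), np.float64(1.3200293081279268))
R (array([585.7, 328.7, 184.5]), np.float64(2.274057447904412))
base scene [ 487.8 -329.6   16. ] [ 482.9 -202.8   16. ]
base side [ 675.4 -189.5   16. ] [ 485.3 -327.9   16. ] [ 483.7 -207.1    0. ]
tip (array([ 477.8, -266.4,  217.6]), np.float64(0.3398244960702673))
barcap (array([ 608.9, -258.1,  204. ]), np.float64(3.4631221710096636)) [ 603.8 -259.3  200. ] [ 612.7 -261.3  200. ]
bend [ 471.7 -266.2  200. ] [ 492.8 -268.   200. ]
```

```bash
cat >> h.py <<'E'
def go(target,yawn=None):
    """print tool-axis shift (m) to world target, and turn (deg) so jaw z lies along +/-n"""
    s=ctrl.state(); Rw=rot(s['eef_rot']); np.set_printoptions(precision=4,suppress=True)
    d=Rw.T@(np.asarray(target)-s['tool_pos'])/1000
    print('t',s['time_s'],'tcp',s['tool_pos'].round(1),'op',round(s['opening'],1),'F',s['ft_force'].round(1)); print('x',Rw[:,0],'y',Rw[:,1],'z',Rw[:,2]); print('shift',d)
    if yawn is not None:
        a=np.deg2rad(yawn); n=Rw.T@np.array([np.cos(a),np.sin(a),0]); t=np.rad2deg(np.arctan2(-n[1],n[2])); t=(t+90)%180-90
        print('turn',t,'q6',s['joint_pos'][5])
E
python3 -c "
from h import *
go([576,270,255],-13.2)"
```

```text
t 0.15 tcp [ 215.8 -450.5  238.6] op 85.2 F [ 0.3 -0.2 -0.7]
x [-0.0007  0.0014 -1.    ] y [0.9018 0.4321 0.    ] z [ 0.4321 -0.9018 -0.0016]
shift [-0.0156  0.6361 -0.4942]
turn -51.201148443027094 q6 1.5707971545611303
```

Request:
drive_tool:
  deltas:
    - {"linear": [-0.01,0.035,-0.027]}
    - {"linear": [-0.005,0.038,-0.03]}
    - {"linear": [0,0.038,-0.03]}
    - {"linear": [0,0.038,-0.03]}
    - {"linear": [0,0.038,-0.03]}
    - {"linear": [0,0.038,-0.03]}
    - {"linear": [0,0.038,-0.03]}
    - {"linear": [0,0.038,-0.03]}
    - {"linear": [0,0.038,-0.03]}
    - {"linear": [0,0.038,-0.03]}
    - {"linear": [0,0.038,-0.03]}
    - {"linear": [0,0.038,-0.03]}

```text
invalid input
```

```bash
python3 -c "
from h import *
go([576,270,255],-13.2)"
```

```text
t 0.15 tcp [ 215.8 -450.5  238.6] op 85.2 F [ 0.3 -0.2 -0.7]
x [-0.0007  0.0014 -1.    ] y [0.9018 0.4321 0.    ] z [ 0.4321 -0.9018 -0.0016]
shift [-0.0156  0.6361 -0.4942]
turn -51.201148443027094 q6 1.5707971545611303
```

Perhaps every field is needed in each row.

Request:
drive_tool:
  deltas:
    - {"linear": [-0.01,0.035,-0.027],"turn": 0,"jaw": 0.085}
    - {"linear": [-0.005,0.038,-0.03],"turn": 0,"jaw": 0.085}
    - {"linear": [0,0.038,-0.03],"turn": 0,"jaw": 0.085}
    - {"linear": [0,0.038,-0.03],"turn": 0,"jaw": 0.085}
    - {"linear": [0,0.038,-0.03],"turn": 0,"jaw": 0.085}
    - {"linear": [0,0.038,-0.03],"turn": 0,"jaw": 0.085}
    - {"linear": [0,0.038,-0.03],"turn": 0,"jaw": 0.085}
    - {"linear": [0,0.038,-0.03],"turn": 0,"jaw": 0.085}
    - {"linear": [0,0.038,-0.03],"turn": 0,"jaw": 0.085}
    - {"linear": [0,0.038,-0.03],"turn": 0,"jaw": 0.085}
    - {"linear": [0,0.038,-0.03],"turn": 0,"jaw": 0.085}
    - {"linear": [0,0.038,-0.03],"turn": 0,"jaw": 0.085}
  force: 40

```text
time_s: 1.35
tool_pos: [477.4, 78.5, 252.1]
eef_rot: [0.886, 1.385, -0.884]
ft_force: [1.5, -0.4, -0.1]
opening: 84.8
```

```bash
python3 -c "
from h import *
go([576,270,255],-13.2)"
```

```text
t 1.35 tcp [477.4  78.5 252.1] op 84.8 F [ 1.5 -0.4 -0.1]
x [-0.0004  0.0017 -1.    ] y [0.9079 0.4191 0.0003] z [ 0.4191 -0.9079 -0.0017]
shift [-0.0027  0.1698 -0.1325]
turn -52.020312460027476 q6 2.871064257370913
```

Request:
drive_tool:
  deltas:
    - {"linear": [0,0,0],"turn": -8,"jaw": 0.085}
    - {"linear": [0,0,0],"turn": -8,"jaw": 0.085}
    - {"linear": [0,0,0],"turn": -8,"jaw": 0.085}
    - {"linear": [0,0,0],"turn": -8,"jaw": 0.085}
    - {"linear": [0,0,0],"turn": -8,"jaw": 0.085}
    - {"linear": [0,0,0],"turn": -8,"jaw": 0.085}
    - {"linear": [0,0,0],"turn": -4,"jaw": 0.085}

```text
time_s: 2.05
tool_pos: [478.1, 87.1, 247.8]
eef_rot: [0.142, 1.573, -0.14]
ft_force: [0.3, -0.8, -0.3]
opening: 85.3
```

```bash
python3 -c "
from h import *
go([576,270,255],-13.2)"
```

```text
t 2.05 tcp [478.1  87.1 247.8] op 85.3 F [ 0.3 -0.8 -0.3]
x [-0.0071  0.0019 -1.    ] y [0.1783 0.984  0.0006] z [ 0.9839 -0.1783 -0.0073]
shift [-0.0075  0.1974  0.0636]
turn 2.926610109847161 q6 1.928386571818101
```

Request:
drive_tool:
  deltas:
    - {"linear": [-0.004,0.04,0.013],"turn": 1,"jaw": 0.085}
    - {"linear": [-0.004,0.04,0.013],"turn": 1,"jaw": 0.085}
    - {"linear": [-0.003,0.04,0.013],"turn": 0.5,"jaw": 0.085}
    - {"linear": [-0.002,0.04,0.013],"turn": 0.5,"jaw": 0.085}
    - {"linear": [0,0.03,0.01],"turn": 0,"jaw": 0.085}
    - {"linear": [0,0,0],"turn": 0,"jaw": 0.085}
    - {"linear": [0,0,0],"turn": 0,"jaw": 0.085}

```text
time_s: 2.75
tool_pos: [579.3, 264.7, 255.2]
eef_rot: [0.182, 1.577, -0.188]
ft_force: [0.9, -0.3, -0.1]
opening: 84.9
```

```bash
python3 -c "
from h import *
go([576,270,255],-13.2)
s=ctrl.state(); np.savez('pics/pose1',T=s['tool_pos'],R=s['eef_rot'])
snap('wrist','w1')"
```

```text
t 2.75 tcp [579.3 264.7 255.2] op 84.9 F [ 0.9 -0.3 -0.1]
x [-0.0149 -0.002  -0.9999] y [ 0.2335  0.9723 -0.0054] z [ 0.9722 -0.2336 -0.014 ]
shift [ 0.0003  0.0044 -0.0045]
turn -0.3056225600783051 q6 2.2330735912076722
```

View pics/w1.png

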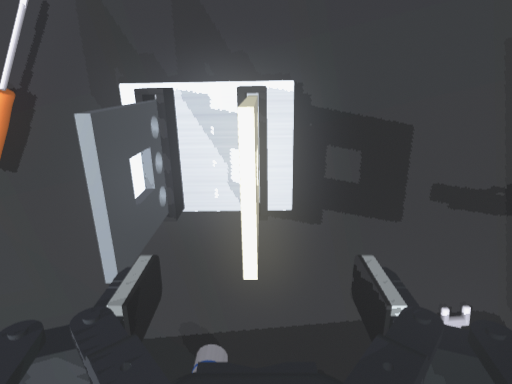

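```bash
python3 - <<'E'
from h import *
d=dict(np.load('pics/w1.npz')); p=np.load('pics/pose1.npz'); pose=(p['T'],p['R'])
im=d['image']; g=im.min(2).astype(int)
m=((im[:,:,2].astype(int)-im[:,:,0]>15)&(im[:,:,2]>200)).astype(np.uint8); m[:, :230]=0; m[:,275:]=0
ys,xs=np.nonzero(m); print(ys.min(),ys.max())
for y in (110,150,200,250,270): 
    x=np.nonzero(m[y])[0]; print(y,x.min(),x.max(), onz(d,((x.min()+x.max())/2,y),182,pose).round(1))
    
for uv in [(248.5,ys.min()),(250.5,ys.max())]: print(onz(d,uv,182,pose))
E
```

```text
106 279Traceback (most recent call last):
  File "<stdin>", line 7, in <module>
    return umr_minimum(a, axis, None, out, keepdims, initial, where)
ValueError: zero-size array to reduction operation minimum which has no identity
```

```bash
python3 - <<'E'
from h import *
d=dict(np.load('pics/w1.npz')); p=np.load('pics/pose1.npz'); pose=(p['T'],p['R'])
im=d['image']
for y in (96,100,104,110,150,200,250,270,278,280): print(y,im[y,236:264,1].tolist())
for uv in [(248.5,98),(249,150),(249.5,200),(250,250),(250.5,279)]: print(onz(d,uv,182,pose))
E
```

```text
96 [244, 131, 95, 92, 96, 95, 95, 94, 91, 86, 114, 190, 177, 177, 177, 177, 176, 177, 177, 177, 175, 170, 158, 90, 94, 93, 93, 93]
100 [245, 131, 97, 97, 97, 97, 101, 129, 176, 188, 188, 188, 187, 188, 188, 188, 188, 188, 187, 184, 167, 164, 156, 88, 88, 88, 88, 88]
104 [245, 180, 101, 119, 167, 189, 190, 189, 189, 189, 189, 189, 189, 189, 188, 189, 188, 187, 182, 168, 165, 166, 158, 91, 91, 90, 90, 90]
110 [246, 246, 247, 247, 247, 247, 247, 247, 247, 247, 247, 247, 247, 247, 247, 247, 247, 245, 187, 167, 165, 164, 196, 92, 93, 93, 92, 92]
150 [247, 247, 246, 245, 247, 247, 247, 247, 247, 247, 247, 247, 247, 247, 247, 247, 247, 247, 247, 172, 199, 242, 179, 137, 103, 103, 102, 101]
200 [232, 232, 229, 201, 215, 247, 247, 247, 247, 247, 247, 247, 247, 247, 247, 247, 247, 247, 247, 247, 168, 170, 178, 176, 109, 95, 95, 94]
250 [87, 88, 88, 89, 88, 101, 201, 247, 247, 247, 247, 247, 247, 247, 247, 247, 247, 247, 247, 247, 247, 154, 104, 90, 91, 91, 90, 90]
270 [80, 81, 81, 81, 81, 82, 118, 229, 247, 247, 247, 247, 247, 247, 247, 247, 247, 247, 247, 247, 247, 215, 83, 84, 84, 84, 83, 83]
278 [77, 78, 78, 78, 78, 78, 94, 199, 247, 247, 247, 247, 247, 247, 247, 247, 247, 247, 247, 247, 247, 237, 80, 81, 81, 80, 80, 80]
280 [77, 78, 77, 77, 78, 77, 78, 78, 78, 79, 79, 78, 79, 79, 79, 79, 79, 79, 80, 80, 80, 79, 79, 80, 80, 80, 79, 79]
[589.12970475 334.94939999 182.        ]
[581.84361405 304.38239679 182.        ]
[574.12727413 271.95573643 182.        ]
[565.58886165 236.0744502  182.        ]
[560.35304778 213.42213354 182.        ]
```

```bash
python3 -c "
from h import *
go([575.2,271,160],-13.4)"
```

```text
t 2.8 tcp [579.  264.5 254.9] op 84.7 F [-0.6 -0.1 -0.9]
x [-0.0155 -0.0019 -0.9999] y [ 0.2338  0.9723 -0.0054] z [ 0.9722 -0.2338 -0.0146]
shift [ 0.095   0.0059 -0.0038]
turn -0.12006652259705675 q6 2.2330834907141885
```

Request:
drive_tool:
  deltas:
    - {"linear": [0.01,0.003,-0.002],"turn": 0,"jaw": 0.085}
    - {"linear": [0.018,0.003,-0.002],"turn": 0,"jaw": 0.085}
    - {"linear": [0.018,0,0],"turn": 0,"jaw": 0.085}
    - {"linear": [0.018,0,0],"turn": 0,"jaw": 0.085}
    - {"linear": [0.015,0,0],"turn": 0,"jaw": 0.085}
    - {"linear": [0.01,0,0],"turn": 0,"jaw": 0.085}
    - {"linear": [0,0,0],"turn": 0,"jaw": 0.085}

```text
time_s: 3.5
tool_pos: [570.9, 263.7, 163.0]
eef_rot: [0.189, 1.578, -0.196]
ft_force: [-0.3, 0.0, -0.4]
opening: 85.0
```

```bash
python3 -c "
from h import *
go([575.2,271,160],-13.4)
s=ctrl.state(); np.savez('pics/pose2',T=s['tool_pos'],R=s['eef_rot'])
snap('wrist','w2')"
```

```text
t 3.5 tcp [570.9 263.7 163. ] op 85.0 F [-0.3  0.  -0.4]
x [-0.0163 -0.0025 -0.9999] y [ 0.242   0.9703 -0.0064] z [ 0.9701 -0.242  -0.0152]
shift [0.0029 0.0081 0.0024]
turn -0.6026186419846056 q6 2.245789875392559
```

View pics/w2.png

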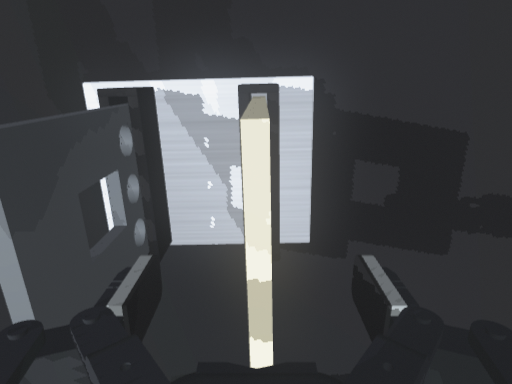

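Request:
drive_tool:
  deltas:
    - {"linear": [0.001,0.006,0.002],"turn": -0.5,"jaw": 0.085}
    - {"linear": [0.001,0.003,0.001],"turn": 0,"jaw": 0.085}
    - {"linear": [0.001,0,0],"turn": 0,"jaw": 0.085}

```text
time_s: 3.85
tool_pos: [578.2, 272.7, 163.7]
eef_rot: [0.185, 1.573, -0.186]
ft_force: [0.5, 0.7, -0.2]
opening: 85.0
```

```bash
python3 -c "
from h import *
go([575.2,271,160],-13.4)"
```

```text
t 3.85 tcp [578.2 272.7 163.7] op 85.0 F [ 0.5  0.7 -0.2]
x [-0.0104  0.0003 -0.9999] y [ 0.2335  0.9724 -0.0022] z [ 0.9723 -0.2335 -0.0102]
shift [ 0.0037 -0.0024 -0.0025]
turn -0.10428180020339539 q6 2.245069856614883
```

Request:
drive_tool:
  deltas:
    - {"linear": [0.003,-0.002,-0.0025],"turn": 0,"jaw": 0.085}
    - {"linear": [0,0,0],"turn": 0,"jaw": 0.085}
    - {"linear": [0,0,0],"turn": 0,"jaw": 0.03}
    - {"linear": [0,0,0],"turn": 0,"jaw": 0.02}
    - {"linear": [0,0,0],"turn": 0,"jaw": 0.02}

```text
time_s: 4.35
tool_pos: [575.5, 271.9, 161.3]
eef_rot: [0.185, 1.572, -0.185]
ft_force: [-0.1, -0.0, -0.7]
opening: 43.2
```

```bash
python3 -c "
from h import *
go([575.2,271,160],-13.4)
s=ctrl.state(); np.savez('pics/pose3',T=s['tool_pos'],R=s['eef_rot'])
snap('wrist','w3')"
```

```text
t 4.35 tcp [575.5 271.9 161.3] op 43.2 F [-0.1 -0.  -0.7]
x [-0.0088  0.0009 -1.    ] y [ 0.2329  0.9725 -0.0012] z [ 0.9725 -0.2329 -0.0088]
shift [ 0.0014 -0.0009 -0.0001]
turn -0.06938913703965 q6 2.2450802010955857
```

View pics/w3.png

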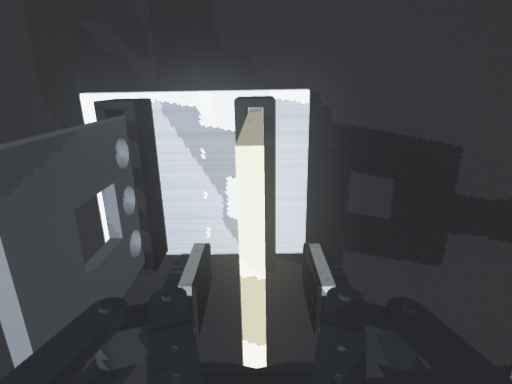

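Request:
drive_tool:
  deltas:
    - {"linear": [0.001,0,-0.0015],"turn": 0,"jaw": 0.02}
    - {"linear": [0,0,0],"turn": 0,"jaw": 0.0}
    - {"linear": [0,0,0],"turn": 0,"jaw": 0.0}
    - {"linear": [0,0,0],"turn": 0,"jaw": 0.0}
    - {"linear": [0,0,0],"turn": 0,"jaw": 0.0}
    - {"linear": [0,0,0],"turn": 0,"jaw": 0.0}
    - {"linear": [0,0,0],"turn": 0,"jaw": 0.0}
    - {"linear": [0,0,0],"turn": 0,"jaw": 0.0}
  force: 50

```text
time_s: 5.2
tool_pos: [574.2, 272.2, 160.4]
eef_rot: [0.185, 1.571, -0.185]
ft_force: [0.2, 0.4, -0.4]
opening: 9.0
```

```bash
python3 -c "
from h import *
go([575.2,271,160],-13.4)"
```

```text
t 5.2 tcp [574.2 272.2 160.4] op 9.0 F [ 0.2  0.4 -0.4]
x [-0.0082  0.0008 -1.    ] y [ 0.233   0.9725 -0.0011] z [ 0.9724 -0.233  -0.0081]
shift [ 0.0004 -0.001   0.0012]
turn -0.07245847494687041 q6 2.2466336786835135
```

Request:
drive_tool:
  deltas:
    - {"linear": [-0.006,0,0],"turn": 0,"jaw": 0.0}
    - {"linear": [-0.008,0,0],"turn": 0,"jaw": 0.0}
    - {"linear": [-0.01,0,0],"turn": 0,"jaw": 0.0}
    - {"linear": [-0.01,0,0],"turn": 0,"jaw": 0.0}
    - {"linear": [-0.01,0,0],"turn": 0,"jaw": 0.0}
    - {"linear": [-0.01,0,0],"turn": 0,"jaw": 0.0}

```text
time_s: 5.8
tool_pos: [573.9, 271.4, 216.3]
eef_rot: [0.183, 1.574, -0.187]
ft_force: [-0.0, -0.3, -2.8]
opening: 9.0
```

```bash
python3 -c "
from h import *
go([574.2,272,265],-13.4)"
```

```text
t 5.8 tcp [573.9 271.4 216.3] op 9.0 F [-0.  -0.3 -2.8]
x [-0.0119 -0.0015 -0.9999] y [ 0.2332  0.9724 -0.0043] z [ 0.9723 -0.2333 -0.0112]
shift [-0.0487  0.0005 -0.0004]
turn -0.08778243618135662 q6 2.246190799855547
```

Request:
drive_tool:
  deltas:
    - {"linear": [-0.015,0,0],"turn": 0,"jaw": 0.0}
    - {"linear": [-0.02,0,0],"turn": 0,"jaw": 0.0}
    - {"linear": [-0.013,0,0],"turn": -4,"jaw": 0.0}
    - {"linear": [0,0,0],"turn": -6,"jaw": 0.0}
    - {"linear": [0,0,0],"turn": -4,"jaw": 0.0}
    - {"linear": [0,0,0],"turn": 0,"jaw": 0.0}

```text
time_s: 6.4
tool_pos: [573.7, 272.5, 274.0]
eef_rot: [-0.012, 1.579, 0.017]
ft_force: [0.0, -0.5, -3.1]
opening: 9.2
```

```bash
python3 -c "
from h import *
go([420,-269,262],3)"
```

```text
t 6.4 tcp [573.7 272.5 274. ] op 9.2 F [ 0.  -0.5 -3.1]
x [-0.0084  0.003  -1.    ] y [-0.0183  0.9998  0.0031] z [ 0.9998  0.0183 -0.0084]
shift [ 0.0117 -0.5387 -0.1635]
turn -1.9537830992997272 q6 1.993061777395497
```

Request:
drive_tool:
  deltas:
    - {"linear": [0,-0.02,-0.006],"turn": -1,"jaw": 0.0}
    - {"linear": [0,-0.03,-0.009],"turn": -1,"jaw": 0.0}
    - {"linear": [0,-0.04,-0.012],"turn": 0,"jaw": 0.0}
    - {"linear": [0,-0.04,-0.012],"turn": 0,"jaw": 0.0}
    - {"linear": [0,-0.04,-0.012],"turn": 0,"jaw": 0.0}
    - {"linear": [0,-0.04,-0.012],"turn": 0,"jaw": 0.0}
    - {"linear": [0,-0.04,-0.012],"turn": 0,"jaw": 0.0}
    - {"linear": [0,-0.04,-0.012],"turn": 0,"jaw": 0.0}
    - {"linear": [0,-0.04,-0.012],"turn": 0,"jaw": 0.0}
    - {"linear": [0,-0.03,-0.01],"turn": 0,"jaw": 0.0}
    - {"linear": [0,-0.02,-0.008],"turn": 0,"jaw": 0.0}
    - {"linear": [0,0,0],"turn": 0,"jaw": 0.0}

```text
time_s: 7.6
tool_pos: [467.5, -123.3, 276.8]
eef_rot: [-0.026, 1.578, 0.034]
ft_force: [-0.9, 0.5, -2.3]
opening: 8.9
```

```bash
python3 -c "
from h import *
go([420,-269,262],3)"
```

```text
t 7.6 tcp [ 467.5 -123.3  276.8] op 8.9 F [-0.9  0.5 -2.3]
x [-0.007  0.005 -1.   ] y [-0.0381  0.9993  0.0052] z [ 0.9992  0.0381 -0.0068]
shift [ 0.0144 -0.1438 -0.0529]
turn -0.816267916117738 q6 1.2728793990951885
```

Request:
drive_tool:
  deltas:
    - {"linear": [0.004,-0.025,-0.015],"turn": 0,"jaw": 0.0}
    - {"linear": [0.004,-0.035,-0.016],"turn": 0,"jaw": 0.0}
    - {"linear": [0.003,-0.035,-0.014],"turn": 0,"jaw": 0.0}
    - {"linear": [0.002,-0.03,-0.008],"turn": 0,"jaw": 0.0}
    - {"linear": [0.001,-0.013,0],"turn": 0,"jaw": 0.0}
    - {"linear": [0,0,0],"turn": 0,"jaw": 0.0}
    - {"linear": [0,0,0],"turn": 0,"jaw": 0.0}

```text
time_s: 8.3
tool_pos: [420.4, -263.0, 264.2]
eef_rot: [-0.02, 1.573, 0.035]
ft_force: [-0.1, -0.1, -2.9]
opening: 9.3
```

```bash
python3 -c "
from h import *
go([420,-269,262],3)
s=ctrl.state(); np.savez('pics/pose4',T=s['tool_pos'],R=s['eef_rot'])
snap('wrist','w4');snap('scene','s4');snap('side','d4')
a=cv2.imread('pics/s4.png');b=cv2.imread('pics/d4.png')
c=lambda i,x,y,w,h,s:cv2.resize(i[y:y+h,x:x+w],None,fx=s,fy=s,interpolation=cv2.INTER_CUBIC)
cv2.imwrite('pics/c4.png',np.hstack([c(a,80,130,120,150,3),c(b,270,70,140,150,3)]))
"
```

```text
t 8.3 tcp [ 420.4 -263.   264.2] op 9.3 F [-0.1 -0.1 -2.9]
x [-0.0021  0.0096 -1.    ] y [-0.0351  0.9993  0.0096] z [ 0.9994  0.0351 -0.0017]
shift [ 0.0021 -0.006  -0.0006]
turn -0.9875480001010999 q6 0.972547963224259
```

View pics/c4.png

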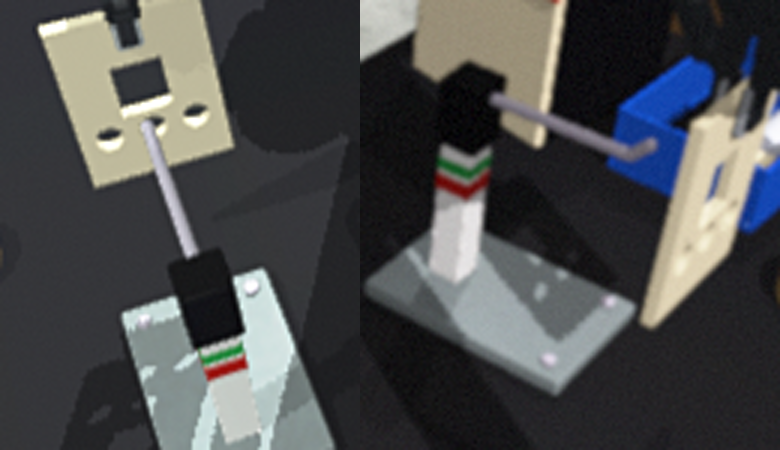

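View pics/w4.png

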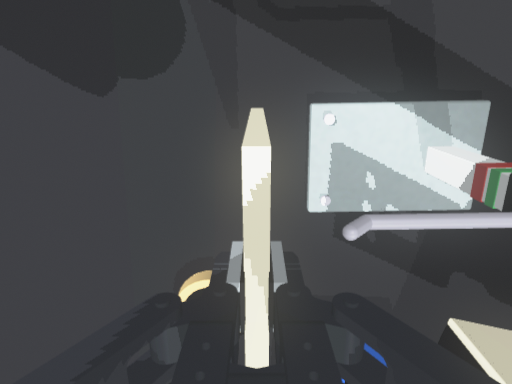

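```bash
python3 - <<'E'
from h import *
np.set_printoptions(precision=1,suppress=True)
d=dict(np.load('pics/w4.npz')); p=np.load('pics/pose4.npz'); pose=(p['T'],p['R'])
for uv,z in [((390,222),200),((450,220.5),200),((505,219.5),200),((350,232),217),((310,102),16),((310,212),16),((490,100),16),((471,212),16),((250,148),None),((256,364),None)]:
    if z: print(uv,onz(d,uv,z,pose))
Rw=rot(p['R'])
# plate geometry in tool frame: top 22 mm above TCP
for q in [(-22,60,0),(-22,-60,0),(28,0,0),(78,0,0)]:
    w=p['T']+Rw@np.array(q,float); print(q,w,proj(d,w,pose))
s=np.load('pics/s4.npz');e=np.load('pics/d4.npz')
S=lambda x,y:((x-1)/3+80,(y-1)/3+130)
for q,l in [((-22,60,0),0),((-22,-60,0),0),((28,20,5),'slot'),((28,-20,5),'slot'),((78,-20,5),'slotlow'),((78,20,5),'slotlow')]:
    u=proj(s,p['T']+Rw@np.array(q,float)); print(q,(u-[80,130])*3+1)
E
```

```text
(390, 222) [ 505.1 -264.5  200. ]
(450, 220.5) [ 543.4 -262.1  200. ]
(505, 219.5) [ 578.4 -260.2  200. ]
(350, 232) [ 474.9 -264.9  217. ]
(310, 102) [ 475.8 -199.3   16. ]
(310, 212) [ 486.6 -329.3   16. ]
(490, 100) [ 674.  -190.3   16. ]
(471, 212) [ 683.3 -322.3   16. ]
(-22, 60, 0) [ 418.4 -203.2  286.8] [259.4 145.6]
(-22, -60, 0) [ 422.6 -323.1  285.6] [258.8 410.3]
(28, 0, 0) [ 420.4 -262.7  236.2] [258.5 239.9]
(78, 0, 0) [ 420.3 -262.2  186.2] [258.1 206.8]
(-22, 60, 0) [197.8 -10.1]
(-22, -60, 0) [40.8 29.7]
(28, 20, 5) [160.8  55.3]
(28, -20, 5) [110.3  68.7]
(78, -20, 5) [124.2 113.8]
(78, 20, 5) [172.9 100.5]
```

Request:
drive_tool:
  deltas:
    - {"linear": [0.002,-0.006,0],"turn": -1.2,"jaw": 0.0}
    - {"linear": [0,0,0],"turn": 0,"jaw": 0.0}
    - {"linear": [0,0,0],"turn": 0,"jaw": 0.0}

```text
time_s: 8.75
tool_pos: [422.0, -265.4, 262.7]
eef_rot: [-0.042, 1.571, 0.057]
ft_force: [0.6, -0.6, -2.2]
opening: 9.1
```

```bash
python3 -c "
from h import *
go([540,-262.5,262],3.3)"
```

```text
t 8.75 tcp [ 422.  -265.4  262.7] op 9.1 F [ 0.6 -0.6 -2.2]
x [-0.0015  0.0098 -1.    ] y [-0.0629  0.998   0.0098] z [ 0.998   0.0629 -0.0008]
shift [ 0.0006 -0.0045  0.118 ]
turn 0.30505646315197055 q6 0.9419854668927338
```

Request:
drive_tool:
  deltas:
    - {"linear": [0,-0.004,0.005],"turn": 0.3,"jaw": 0.0}
    - {"linear": [0,-0.002,0.01],"turn": 0,"jaw": 0.0}
    - {"linear": [0,0,0.01],"turn": 0,"jaw": 0.0}
    - {"linear": [0,0,0.01],"turn": 0,"jaw": 0.0}
    - {"linear": [0,0,0],"turn": 0,"jaw": 0.0}
    - {"linear": [0,0,0],"turn": 0,"jaw": 0.0}

```text
time_s: 9.35
tool_pos: [461.9, -268.3, 262.7]
eef_rot: [-0.038, 1.57, 0.054]
ft_force: [1.0, -0.1, -1.9]
opening: 9.3
```

```bash
python3 -c "
from h import *
go([540,-262.5,262],3.3)
snap('wrist','w5');snap('scene','s5');snap('side','d5')
a=cv2.imread('pics/s5.png');b=cv2.imread('pics/d5.png')
c=lambda i,x,y,w,h,s:cv2.resize(i[y:y+h,x:x+w],None,fx=s,fy=s,interpolation=cv2.INTER_CUBIC)
cv2.imwrite('pics/c5.png',np.hstack([c(a,80,130,120,150,3),c(b,270,70,140,150,3)]))
"
```

```text
t 9.35 tcp [ 461.9 -268.3  262.7] op 9.3 F [ 1.  -0.1 -1.9]
x [-0.0005  0.01   -0.9999] y [-0.0588  0.9982  0.0101] z [0.9983 0.0588 0.0001]
shift [0.0007 0.0012 0.0783]
turn 0.07030103726714287 q6 0.981070477784024
```

View pics/c5.png

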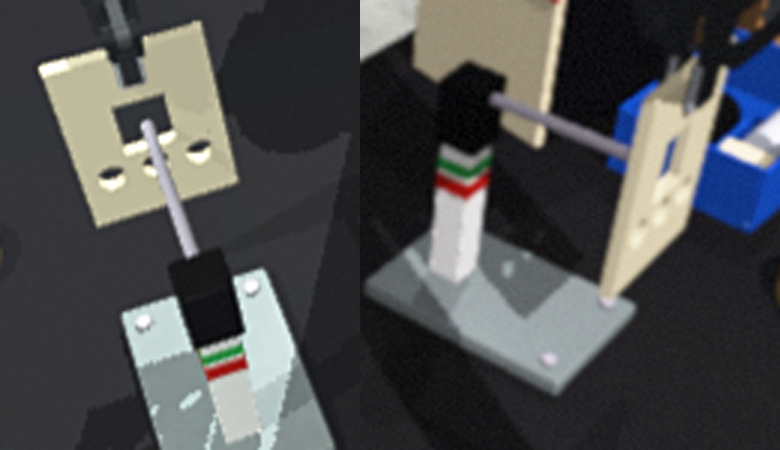

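View pics/w5.png

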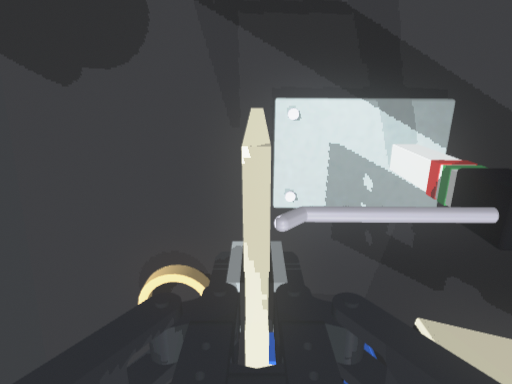

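Request:
drive_tool:
  deltas:
    - {"linear": [0,0.001,0.007],"turn": 0,"jaw": 0.0}
    - {"linear": [0,0,0.008],"turn": 0,"jaw": 0.0}
    - {"linear": [0,0,0.008],"turn": 0,"jaw": 0.0}
    - {"linear": [0,0,0.008],"turn": 0,"jaw": 0.0}
    - {"linear": [0,0,0],"turn": 0,"jaw": 0.0}

```text
time_s: 10.0
tool_pos: [494.6, -265.6, 263.3]
eef_rot: [-0.037, 1.569, 0.053]
ft_force: [-0.5, 0.6, -2.4]
opening: 9.0
```

```bash
python3 -c "
from h import *
go([540,-262.5,262],3.3)"
```

```text
t 10.0 tcp [ 494.6 -265.6  263.3] op 9.0 F [-0.5  0.6 -2.4]
x [ 0.0007  0.0096 -1.    ] y [-0.0572  0.9983  0.0096] z [0.9984 0.0572 0.0013]
shift [0.0014 0.0005 0.0455]
turn -0.018541929604239726 q6 1.01609449533116
```

Request:
drive_tool:
  deltas:
    - {"linear": [0,0,0.008],"turn": 0,"jaw": 0.0}
    - {"linear": [0,0,0.01],"turn": 0,"jaw": 0.0}
    - {"linear": [0,0,0.01],"turn": 0,"jaw": 0.0}
    - {"linear": [0,0,0.01],"turn": 0,"jaw": 0.0}
    - {"linear": [0,0,0.005],"turn": 0,"jaw": 0.0}
    - {"linear": [0,0,0],"turn": 0,"jaw": 0.0}
    - {"linear": [0,0,0],"turn": 0,"jaw": 0.0}

```text
time_s: 10.7
tool_pos: [542.1, -262.6, 262.3]
eef_rot: [-0.038, 1.57, 0.054]
ft_force: [-0.3, 0.2, -2.5]
opening: 9.1
```

```bash
python3 -c "
from h import *
go([540,-262.5,233],3.3)
snap('scene','s6');snap('side','d6')
a=cv2.imread('pics/s6.png');b=cv2.imread('pics/d6.png')
c=lambda i,x,y,w,h,s:cv2.resize(i[y:y+h,x:x+w],None,fx=s,fy=s,interpolation=cv2.INTER_CUBIC)
cv2.imwrite('pics/c6.png',np.hstack([c(a,80,130,120,150,3),c(b,270,70,140,150,3)]))
"
```

```text
t 10.7 tcp [ 542.1 -262.6  262.3] op 9.1 F [-0.3  0.2 -2.5]
x [-0.0004  0.0102 -0.9999] y [-0.0581  0.9983  0.0102] z [0.9983 0.0581 0.0002]
shift [ 0.0293 -0.0001 -0.0021]
turn 0.02834385028766917 q6 1.0572689254527452
```

View pics/c6.png

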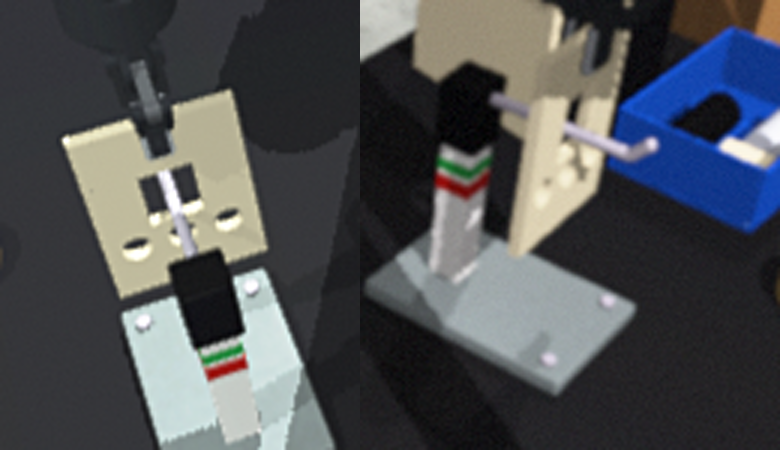

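Request:
drive_tool:
  deltas:
    - {"linear": [0.005,0,-0.001],"turn": 0,"jaw": 0.0}
    - {"linear": [0.008,0,-0.001],"turn": 0,"jaw": 0.0}
    - {"linear": [0.006,0,0],"turn": 0,"jaw": 0.0}
    - {"linear": [0.004,0,0],"turn": 0,"jaw": 0.0}
    - {"linear": [0,0,0],"turn": 0,"jaw": 0.0}
    - {"linear": [0,0,0],"turn": 0,"jaw": 0.0}

```text
time_s: 11.4
tool_pos: [537.9, -262.6, 237.1]
eef_rot: [-0.036, 1.572, 0.053]
ft_force: [-0.2, 0.1, -2.4]
opening: 9.3
```

```bash
python3 -c "
from h import *
go([540,-262.5,233],3.3)"
```

```text
t 11.4 tcp [ 537.9 -262.6  237.1] op 9.3 F [-0.2  0.1 -2.4]
x [-0.0017  0.0106 -0.9999] y [-0.0564  0.9983  0.0107] z [ 0.9984  0.0564 -0.0011]
shift [ 0.0041 -0.      0.0021]
turn -0.06476575438928478 q6 1.0557737781389447
```

Request:
drive_tool:
  deltas:
    - {"linear": [0.003,0,0],"turn": 0,"jaw": 0.0}
    - {"linear": [0.003,0,0],"turn": 0,"jaw": 0.0}
    - {"linear": [0.002,0,0],"turn": 0,"jaw": 0.0}
    - {"linear": [0,0,0],"turn": 0,"jaw": 0.0}
    - {"linear": [0,0,0],"turn": 0,"jaw": 0.0}

```text
time_s: 11.9
tool_pos: [538.3, -262.8, 229.8]
eef_rot: [-0.037, 1.57, 0.052]
ft_force: [-0.8, 0.8, -0.8]
opening: 9.1
```

```bash
python3 -c "
from h import *
go([540,-262.5,233],3.3)"
```

```text
t 11.9 tcp [ 538.3 -262.8  229.8] op 9.1 F [-0.8  0.8 -0.8]
x [ 0.0001  0.0096 -1.    ] y [-0.0565  0.9984  0.0095] z [0.9984 0.0565 0.0006]
shift [-0.0032  0.0002  0.0017]
turn -0.06263576232812795 q6 1.0559332926355827
```

Request:
drive_tool:
  deltas:
    - {"linear": [0.003,0,0],"turn": 0,"jaw": 0.0}
    - {"linear": [0.003,0,0],"turn": 0,"jaw": 0.0}
    - {"linear": [0.002,0,0],"turn": 0,"jaw": 0.0}
    - {"linear": [0.001,0,0],"turn": 0,"jaw": 0.0}
    - {"linear": [0,0,0],"turn": 0,"jaw": 0.0}
    - {"linear": [0,0,0],"turn": 0,"jaw": 0.0}

```text
time_s: 12.5
tool_pos: [538.5, -262.9, 222.5]
eef_rot: [-0.038, 1.567, 0.051]
ft_force: [-1.3, 0.6, 1.6]
opening: 9.4
```

```bash
python3 -c "
from h import *
go([540,-262.5,214.5],3.3)
print([ctrl.state()['ft_force'][2].round(1) for _ in range(5)])
snap('scene','s7');snap('side','d7');go([540,-262.5,214.5],3.3)
a=cv2.imread('pics/s7.png');b=cv2.imread('pics/d7.png')
c=lambda i,x,y,w,h,s:cv2.resize(i[y:y+h,x:x+w],None,fx=s,fy=s,interpolation=cv2.INTER_CUBIC)
cv2.imwrite('pics/c7.png',np.hstack([c(a,80,130,120,150,3),c(b,270,70,140,150,3)]))
"
```

```text
t 12.5 tcp [ 538.5 -262.9  222.5] op 9.4 F [-1.3  0.6  1.6]
x [ 0.0026  0.0081 -1.    ] y [-0.0564  0.9984  0.0079] z [0.9984 0.0564 0.0031]
shift [0.008  0.0002 0.0015]
turn -0.06472647755184369 q6 1.0560866916284033
[np.float64(1.6), np.float64(1.6), np.float64(1.6), np.float64(1.6), np.float64(1.6)]
t 12.6 tcp [ 538.5 -262.8  222.4] op 9.4 F [-0.5  0.3  2. ]
x [ 0.0025  0.0082 -1.    ] y [-0.0564  0.9984  0.008 ] z [0.9984 0.0564 0.003 ]
shift [0.0079 0.0002 0.0015]
turn -0.06486704202238514 q6 1.05607096915721
```

View pics/c7.png

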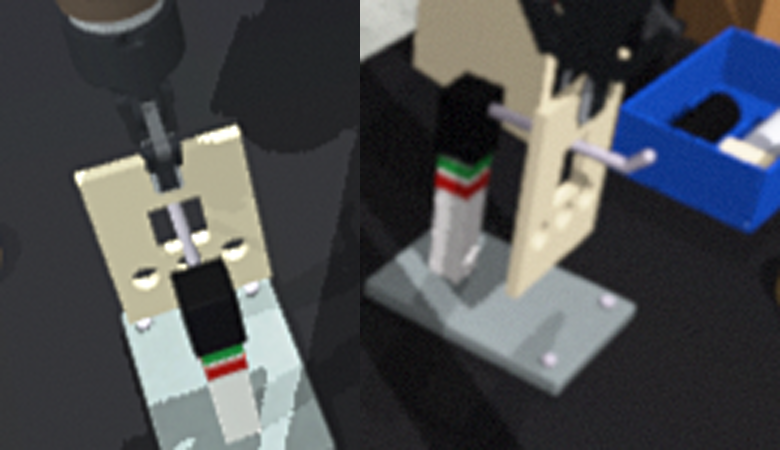

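Request:
drive_tool:
  deltas:
    - {"linear": [0.0025,0,0],"turn": 0,"jaw": 0.0}
    - {"linear": [0.0025,0,0],"turn": 0,"jaw": 0.0}
    - {"linear": [0.002,0,0],"turn": 0,"jaw": 0.0}
    - {"linear": [0.001,0,0],"turn": 0,"jaw": 0.0}
    - {"linear": [0,0,0],"turn": 0,"jaw": 0.0}
    - {"linear": [0,0,0],"turn": 0,"jaw": 0.0}

```text
time_s: 13.2
tool_pos: [538.5, -262.9, 215.5]
eef_rot: [-0.039, 1.566, 0.05]
ft_force: [-1.5, -0.3, 4.5]
opening: 9.2
```

```bash
python3 -c "
from h import *
go([540,-262.5,214.5],3.3)
snap('scene','s8');snap('side','d8');go([540,-262.5,214.5],3.3)
a=cv2.imread('pics/s8.png');b=cv2.imread('pics/d8.png')
c=lambda i,x,y,w,h,s:cv2.resize(i[y:y+h,x:x+w],None,fx=s,fy=s,interpolation=cv2.INTER_CUBIC)
cv2.imwrite('pics/c8.png',np.hstack([c(a,130,220,40,50,8),c(b,280,90,50,50,8)]))
"
```

```text
t 13.2 tcp [ 538.5 -262.9  215.5] op 9.2 F [-1.5 -0.3  4.5]
x [ 0.0041  0.0073 -1.    ] y [-0.0564  0.9984  0.007 ] z [0.9984 0.0563 0.0045]
shift [0.001  0.0003 0.0015]
turn -0.06844597504577621 q6 1.0561958386068253
t 13.3 tcp [ 538.5 -262.9  215.4] op 9.0 F [-2.8  1.1  5.3]
x [ 0.004   0.0073 -1.    ] y [-0.0564  0.9984  0.007 ] z [0.9984 0.0563 0.0044]
shift [0.001  0.0003 0.0015]
turn -0.06949266477802496 q6 1.056212212509722
```

View pics/c8.png

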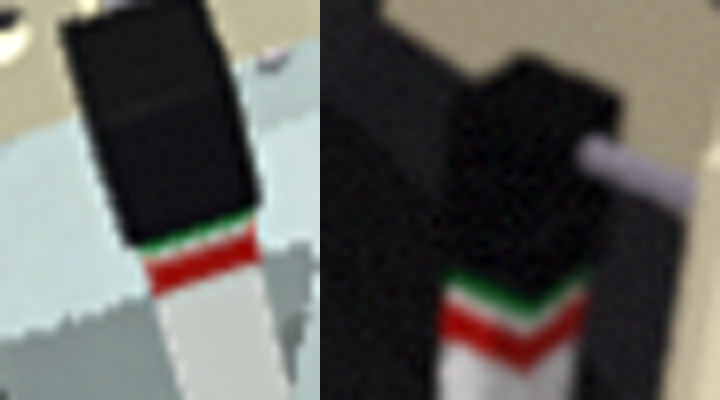

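Request:
drive_tool:
  deltas:
    - {"linear": [0,0,0],"turn": 0,"jaw": 0.0}
    - {"linear": [0,0,0],"turn": 0,"jaw": 0.0}
    - {"linear": [0,0,0],"turn": 0,"jaw": 0.0}
    - {"linear": [0,0,0],"turn": 0,"jaw": 0.0}
    - {"linear": [0,0,0],"turn": 0,"jaw": 0.0}
    - {"linear": [0,0,0],"turn": 0,"jaw": 0.0}
    - {"linear": [0,0,0],"turn": 0,"jaw": 0.0}
    - {"linear": [0,0,0],"turn": 0,"jaw": 0.0}
    - {"linear": [0,0,0],"turn": 0,"jaw": 0.0}
    - {"linear": [0,0,0],"turn": 0,"jaw": 0.0}
    - {"linear": [0,0,0],"turn": 0,"jaw": 0.0}

```text
time_s: 14.4
tool_pos: [538.5, -262.9, 215.6]
eef_rot: [-0.039, 1.566, 0.05]
ft_force: [-2.5, 1.5, 4.5]
opening: 9.1
```

```bash
python3 -c "
from h import *
snap('scene','s9');snap('side','d9');go([540,-262.5,228],3.3)
a=cv2.imread('pics/s9.png');b=cv2.imread('pics/d9.png')
c=lambda i,x,y,w,h,s:cv2.resize(i[y:y+h,x:x+w],None,fx=s,fy=s,interpolation=cv2.INTER_CUBIC)
cv2.imwrite('pics/c9.png',np.hstack([c(a,130,220,40,50,8),c(b,280,90,50,50,8)]))
"
```

```text
t 14.5 tcp [ 538.5 -262.9  215.6] op 9.2 F [-2.   1.2  4.8]
x [ 0.004   0.0073 -1.    ] y [-0.0564  0.9984  0.007 ] z [0.9984 0.0563 0.0044]
shift [-0.0124  0.0004  0.0016]
turn -0.06888050702686144 q6 1.056193951707353
```

View pics/c9.png

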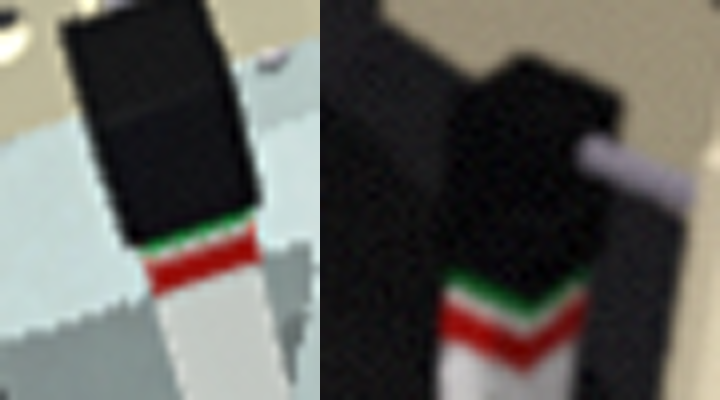

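Request:
drive_tool:
  deltas:
    - {"linear": [-0.002,0,0],"turn": 0,"jaw": 0.0}
    - {"linear": [-0.0025,0,0],"turn": 0,"jaw": 0.0}
    - {"linear": [-0.0025,0,0],"turn": 0,"jaw": 0.0}
    - {"linear": [-0.002,0,0],"turn": 0,"jaw": 0.0}
    - {"linear": [-0.0015,0,0],"turn": 0,"jaw": 0.0}
    - {"linear": [0,0,0],"turn": 0,"jaw": 0.0}
    - {"linear": [0,0,0],"turn": 0,"jaw": 0.0}

```text
time_s: 15.2
tool_pos: [538.6, -262.9, 224.9]
eef_rot: [-0.038, 1.568, 0.051]
ft_force: [-0.8, 0.0, 0.6]
opening: 9.3
```

```bash
python3 -c "
from h import *
go([540,-262.5,228],3.3);ctrl.get_image('side');print(ctrl.state()['ft_force'])
"
```

```text
t 15.2 tcp [ 538.6 -262.9  224.9] op 9.3 F [-0.8  0.   0.6]
x [ 0.0023  0.0083 -1.    ] y [-0.0564  0.9984  0.0082] z [0.9984 0.0564 0.0028]
shift [-0.0031  0.0003  0.0014]
turn -0.06469398829082706 q6 1.0560367546048097
[-0.9213  0.07    1.139 ]
```

Request:
drive_tool:
  deltas:
    - {"linear": [-0.0015,0,0],"turn": 0,"jaw": 0.0}
    - {"linear": [-0.0015,0,0],"turn": 0,"jaw": 0.0}
    - {"linear": [0,0,0],"turn": 0,"jaw": 0.0}
    - {"linear": [0,0,0],"turn": 0,"jaw": 0.0}

```text
time_s: 15.65
tool_pos: [538.6, -262.9, 227.4]
eef_rot: [-0.038, 1.568, 0.051]
ft_force: [0.1, 0.2, -0.2]
opening: 9.1
```

```bash
python3 -c "
from h import *
for i in range(3): go([540,-262.5,228],3.3);ctrl.get_image('side')
" | grep F
```

```text
t 15.65 tcp [ 538.6 -262.9  227.4] op 9.1 F [ 0.1  0.2 -0.2]
t 15.7 tcp [ 538.6 -262.9  227.4] op 9.2 F [-1.   0.1 -0.2]
t 15.75 tcp [ 538.6 -262.9  227.4] op 9.4 F [-0.6  0.3  0.7]
```

Request:
drive_tool:
  deltas:
    - {"linear": [0,0,0],"turn": 0,"jaw": 0.012}
    - {"linear": [0,0,0],"turn": 0,"jaw": 0.016}
    - {"linear": [0,0,0],"turn": 0,"jaw": 0.022}
    - {"linear": [0,0,0],"turn": 0,"jaw": 0.03}
    - {"linear": [0,0,0],"turn": 0,"jaw": 0.04}
    - {"linear": [0,0,0],"turn": 0,"jaw": 0.05}
    - {"linear": [0,0,0],"turn": 0,"jaw": 0.05}

```text
time_s: 16.5
tool_pos: [539.6, -263.2, 227.7]
eef_rot: [-0.038, 1.566, 0.051]
ft_force: [-0.4, 1.0, -0.3]
opening: 49.9
```

```bash
python3 -c "
from h import *
snap('wrist','w10');go([540,-262.5,300],3.3)"
```

```text
t 16.55 tcp [ 539.6 -263.2  227.7] op 50.2 F [ 0.2  0.7 -0.3]
x [ 0.0039  0.0079 -1.    ] y [-0.0566  0.9984  0.0076] z [0.9984 0.0565 0.0044]
shift [-0.0723  0.0013  0.0008]
turn -0.0567090046101697 q6 1.0559636407668866
```

View pics/w10.png

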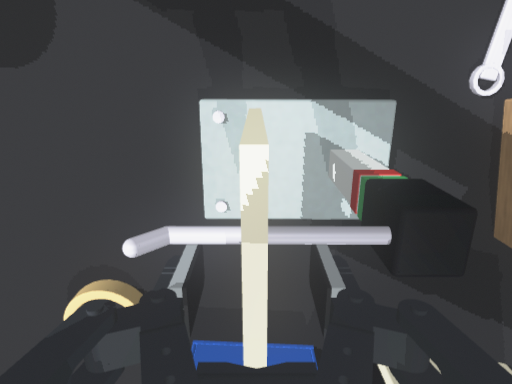

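The plate (cols 242–268) hangs between open pads at cols ~190 and ~325, clear on both sides. I'm going straight up.

Request:
drive_tool:
  deltas:
    - {"linear": [-0.01,0,0],"turn": 0,"jaw": 0.05}
    - {"linear": [-0.015,0,0],"turn": 0,"jaw": 0.05}
    - {"linear": [-0.02,0,0],"turn": 0,"jaw": 0.05}
    - {"linear": [-0.02,0,0],"turn": 0,"jaw": 0.05}
    - {"linear": [-0.02,0,0],"turn": 0,"jaw": 0.05}
    - {"linear": [-0.01,0,0],"turn": 0,"jaw": 0.05}
    - {"linear": [0,0,0],"turn": 0,"jaw": 0.05}
    - {"linear": [0,0,0],"turn": 0,"jaw": 0.05}
    - {"linear": [0,0,0],"turn": 0,"jaw": 0.05}
    - {"linear": [0,0,0],"turn": 0,"jaw": 0.05}

```text
time_s: 17.55
tool_pos: [538.6, -263.8, 329.9]
eef_rot: [-0.039, 1.565, 0.05]
ft_force: [0.2, -0.0, -0.2]
opening: 49.8
```

```bash
cat > v.py <<'E'
from h import *
import sys
k=sys.argv[1]
go([540,-262.5,300],3.3)
snap('scene','s'+k);snap('side','d'+k)
a=cv2.imread('pics/s%s.png'%k);b=cv2.imread('pics/d%s.png'%k)
c=lambda i,x,y,w,h,s:cv2.resize(i[y:y+h,x:x+w],None,fx=s,fy=s,interpolation=cv2.INTER_CUBIC)
cv2.imwrite('pics/c%s.png'%k,np.hstack([c(a,80,130,120,150,3),c(b,270,70,140,150,3)]))
E
python3 v.py 11
```

```text
t 17.55 tcp [ 538.6 -263.8  329.9] op 49.8 F [ 0.2 -0.  -0.2]
x [ 0.0052  0.0072 -1.    ] y [-0.0566  0.9984  0.0069] z [0.9984 0.0565 0.0056]
shift [0.0299 0.001  0.0013]
turn -0.05810605735028673 q6 1.0545228443011556
```

View pics/c11.png

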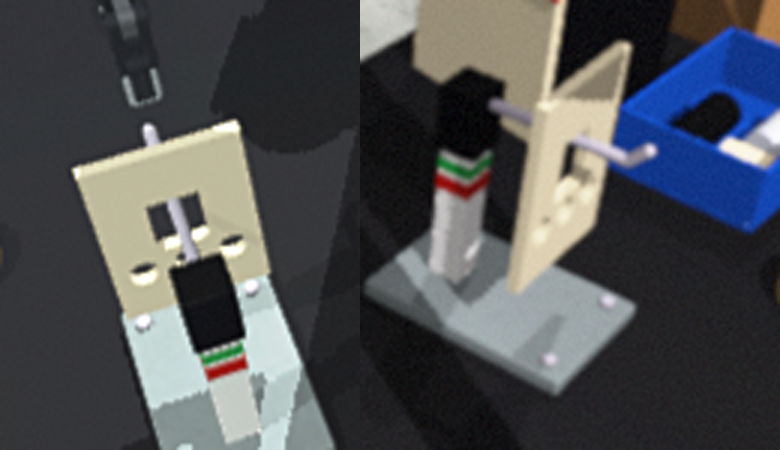

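Request:
drive_tool:
  deltas:
    - {"linear": [0,0,0],"turn": 0,"jaw": 0.05}
    - {"linear": [0,0,0],"turn": 0,"jaw": 0.05}
    - {"linear": [0,0,0],"turn": 0,"jaw": 0.05}
    - {"linear": [0,0,0],"turn": 0,"jaw": 0.05}
    - {"linear": [0,0,0],"turn": 0,"jaw": 0.05}
    - {"linear": [0,0,0],"turn": 0,"jaw": 0.05}
    - {"linear": [0,0,0],"turn": 0,"jaw": 0.05}
    - {"linear": [0,0,0],"turn": 0,"jaw": 0.05}
    - {"linear": [0,0,0],"turn": 0,"jaw": 0.05}
    - {"linear": [0,0,0],"turn": 0,"jaw": 0.05}

```text
time_s: 18.65
tool_pos: [538.3, -263.6, 328.5]
eef_rot: [-0.038, 1.567, 0.051]
ft_force: [0.5, 0.7, -0.3]
opening: 50.4
```

```bash
python3 v.py 12; python3 -c "
import cv2,numpy as np
for n in 'sd':
  a=cv2.imread(f'pics/{n}11.png');b=cv2.imread(f'pics/{n}12.png');d=cv2.absdiff(a,b).max(2);print((d>40).sum())
  o=cv2.imread({'s':'pics/scene0.png','d':'pics/side0.png'}[n])
cv2.imwrite('pics/f12.png',np.vstack([cv2.resize(np.hstack([cv2.imread('pics/s12.png'),cv2.imread('pics/d12.png')]),(800,300))]))"
```

```text
t 18.65 tcp [ 538.3 -263.6  328.5] op 50.4 F [ 0.5  0.7 -0.3]
x [ 0.0027  0.0085 -1.    ] y [-0.0565  0.9984  0.0083] z [0.9984 0.0565 0.0031]
shift [0.0285 0.0007 0.0017]
turn -0.05829587633566291 q6 1.0545061594221146
259
47
```

View pics/f12.png

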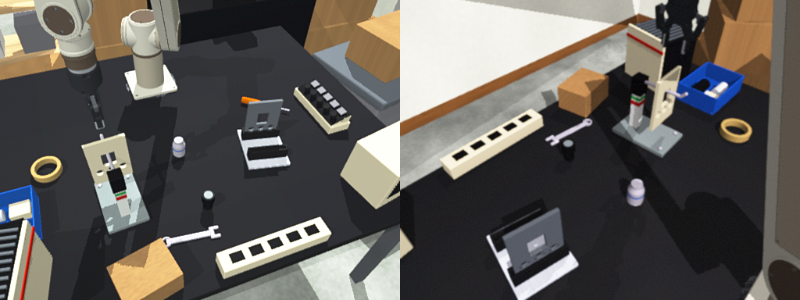

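Request:
drive_tool:
  deltas:
    - {"linear": [0,0,0],"turn": 0,"jaw": 0.05}
    - {"linear": [0,0,0],"turn": 0,"jaw": 0.05}
    - {"linear": [0,0,0],"turn": 0,"jaw": 0.05}
    - {"linear": [0,0,0],"turn": 0,"jaw": 0.05}
    - {"linear": [0,0,0],"turn": 0,"jaw": 0.05}
    - {"linear": [0,0,0],"turn": 0,"jaw": 0.05}
    - {"linear": [0,0,0],"turn": 0,"jaw": 0.05}
    - {"linear": [0,0,0],"turn": 0,"jaw": 0.05}
    - {"linear": [0,0,0],"turn": 0,"jaw": 0.05}
    - {"linear": [0,0,0],"turn": 0,"jaw": 0.05}
    - {"linear": [0,0,0],"turn": 0,"jaw": 0.05}
    - {"linear": [0,0,0],"turn": 0,"jaw": 0.05}

```text
time_s: 19.95
tool_pos: [538.3, -263.6, 328.5]
eef_rot: [-0.038, 1.567, 0.051]
ft_force: [-0.5, -0.6, -0.1]
opening: 50.2
```

```bash
python3 v.py 13 >/dev/null; python3 v.py 14; python3 -c "
import cv2,numpy as np
for p,q in [('11','12'),('12','13'),('13','14')]:
 for n,r in (('s',(100,165,75,120)),('d',(310,80,70,90))):
  a=cv2.imread(f'pics/{n}{p}.png');b=cv2.imread(f'pics/{n}{q}.png');d=cv2.absdiff(a,b).max(2);x,y,w,h=r;D=d[y:y+h,x:x+w];print(p,q,n,(D>40).sum(),D.max(),np.argwhere(d>40).mean(0) if (d>40).any() else '')
"
```

```text
t 20.05 tcp [ 538.3 -263.6  328.5] op 50.2 F [ 0.8 -0.4 -0.8]
x [ 0.0027  0.0085 -1.    ] y [-0.0566  0.9984  0.0083] z [0.9984 0.0566 0.0032]
shift [0.0285 0.0007 0.0017]
turn -0.054277604623877096 q6 1.0544531673655824
11 12 s 1 47 [52.5984556  87.52895753]
11 12 d 0 17 [ 18.53191489 357.27659574]
12 13 s 0 6 [27. 90.]
12 13 d 0 16 
13 14 s 0 6 
13 14 d 0 17
```

The plate is hanging still, so I'm handing the job in.

```bash
python3 -c "
from h import *
print(ctrl.job_done(), ctrl.state()['time_s'])"
```

```text
the job is handed in; nothing more can be done
the job is handed in; nothing more can be done
```

The cream plate is hanging by its slot on the hook, near the middle of the bar, and I handed the job in at about 20 s of the 54 s allowed.

- **Hanging:** I took the plate out of the rack, threaded its slot over the hook tip and lowered it onto the bar. The contact height agreed with the measured geometry to within about 1 mm.
- **Tug:** I pulled down to about 18–19 mm of sink, judged from the wrist force and 400 N/m. Both cameras showed the cap's edge in the green band. I held it there for about 1.3 s; height and force stayed steady and the cap never reached the red.
- **Release:** I eased the plate up until the hook carried its weight (force near zero), let go and withdrew straight up, about 100 mm clear.
- **Last checks:** Both camera views showed the plate and cap not moving over the last 1.4 s. The grey plate, objective and eyepiece looked to be in their places; I judged that by eye and did not measure it.

None of the checks failed. The camera estimates of the stand's position along the hook differed by up to about 8 mm, well inside the 40 mm allowed. The tool leaned about 0.5–1° from vertical, with no visible effect.

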